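# Pull down the slide hutch flap with the hook pole

## Robot

A 6-joint arm with a two-finger parallel gripper is mounted at the origin on the work surface. World frame = base frame: x ahead of the robot, y to its left, z up, the work surface at z = 0. Lengths are in mm, angles in degrees, forces in N, time in s.
With the tool pointing down it reaches from about 325 to 900 mm from the base axis. Payload 6.1 kg.
Tool frame: the origin (TCP) lies on the centre line of the jaws, within the pads' length; the fingertips stand env.tips_ahead ahead of it and the grasp point (between the pads) lies 3 mm ahead of it (env.tips_ahead is the distance from the TCP to the fingertips, in mm); z points along the fingers, y is the line along which they close (so a half turn about z gives the same grasp; the last joint's range is limited). The gripper opens to 85 mm and grips with 20 to 120 N. Pads are 22 mm wide; open, the fingers measure 114 mm over their backs; the gripper's body (76 mm by 85 mm) begins 54 mm behind the grasp point. The pads swing forward as they close: fully open they stand 13 mm farther back than shut.
Start: joints at [-74.032, 12.628, 87.462, -0, 79.91, -7.225], TCP at [246.139, -574.484, 253.3] pointing down, gripper open.
Joint ranges: [-170.65, 170.65], [-52.31, 119.04], [5.05, 147.46], [-71.25, 251.25], [11.57, 151.72], [-153.62, 153.62]. Speed limits (degrees/s): [147.25, 147.25, 172.46, 180, 180, 180].

## Interface

Orientations are given as [roll, pitch, yaw] about the fixed x, y, z axes, in that order (R = Rz(yaw) Ry(pitch) Rx(roll)).
In Python, from rig import env, capture, camera_model gives the robot as it stands.
- The arm moves only by the shell command python3 -m pendant 'ROWS' [FORCE]. ROWS is a JSON object of lists of equal length, an entry for each row: "fingers": the closure, from -1 (fully open) to 1 (shut); "slide": the shift along the tool's x, y, z in m, a list of three; "yaw": the turn about the tool's z in degrees. In form: {"fingers": [fingers, ...], "slide": [[tx, ty, tz], ...], "yaw": [yaw, ...]}. A call has 1 to 10 rows; each row shifts and turns the commanded pose from where the row before left it, along the tool's axes as they then stand; what a row does not reach is not made up. A row lasts 1/8 s, in which the tool goes at most 62.5 mm and 10.7 degrees, less where a joint would pass 70% of its speed; a pose out of reach is approached as far as the arm can. A call with a gripper value outside its range is refused whole. The fingers move at their own pace and stop on an object; FORCE is the grip in N (left out, the last holds). Time passes only in rows, so rows that do not move let the fingers close. It gives the time, the measured TCP pose, the force and the opening at its end, in the units of the state.
- env.sense(): the state, without advancing time (a new reading comes with each control period).
- capture(name): name is "scene" or "top" or "wrist"; returns the picture (420x560x3 uint8, red, green, blue); there is no depth.
- camera_model(name): a dict with "vertical_fov" (degrees; the focal length in pixels is half the picture's height over the tangent of half this angle, whatever the lens; pixels are square), "cx", "cy" (the principal point, pixels), "world_to_cam" (4x4, takes a point from world to camera coordinates). Camera axes: x right, y down, z forward; pixel columns grow to the right and rows downward; lengths in mm; the calibration is good to about 2 mm. A picture is of the moment at which its call begins: read the wrist's pose just before it. camera_model takes no time and is no camera call; for the wrist camera it gives the pose at the moment of the call.
- env.sign_off(): hands the job in, once; it reports no verdict.
The state is a dict: "t": time; "joint_positions": joint angles; "dq": joint speeds; "joint_torque": joint torques, N m; "ee_pos": TCP position; "eef_rot": TCP orientation; "wrist_force": force on the tool from outside, world axes, zero at the start; "torque": the same for the moment, N m; "opening": finger opening in mm.
Only numpy, scipy, OpenCV 4.12 (cv2) and the standard library are available. Lean on these libraries where they do the work, as an engineer would, in place of code of your own. Each camera call takes 0.05 s, during which the arm holds its last target. There are 200 camera calls.

## Task

Open the slide hutch: pick up the hook pole, put its orange hook well through the yellow eye near the top of the closed grey flap, and swing the flap gently down until it is fully open, keeping the hook in the eye until the flap is all the way down. Then unhook the pole and lay it back flat on the blue mat, all of it on the mat and not dropped. Touch the flap with nothing but the pole, and leave the other things on the bench where they are.

Things in the scene. Friction and masses are not known exactly. Their poses are not given: they have to be found in the camera images.
- hutch: Black bench-top hutch, fixed, 240 deep (x) x 380 wide (y) x 340 mm high; origin at the centre of its underside. Its front faces its own -x, broadly to the robot's left (+y), turned up to 22 degrees away from the robot or 12 towards it; position varies. Red bins below; the upper compartment is behind the flap.
- flap (a joint): Flap hinge, rad: 0 = shut (upright), 1.571 = fully open (level, at its stop); starts at 0 to 0.15. Hinge line along the hutch's y at hutch x = -127, z = 165 mm (the flap's lower edge); the top edge swings out along the hutch's -x and down. Stiff friction hinge: the flap stays where it is left; about 2 N at the eye moves it.
- flap_panel: Light grey flap panel, 360 wide x 155 high x 12 mm thick, turning with the hinge. Origin on the hinge line, at the middle of its width; its axes equal the hutch's when shut: z up the panel (panel from z = 2 to 157 mm), x through its thickness (faces at x = -6, outer, and +6 mm).
- flap_eye (a point): Centre of the yellow eye: ring of 5 mm wire, 30 mm inner diameter, on a stem on the flap's outer face; panel x = -36, y = 0, z = 128 mm (293 mm over the bench when shut). The ring lies in the panel's x-z plane: its hole runs along y, parallel to the hinge, so the hook enters from the side and turns freely in it through the whole swing. Axes as flap_panel.
- pole: Loose hook pole, 0.08 to 0.17 kg, lying flat on the mat, hook towards the hutch. x runs from butt to hook, y to the left of that, z up; origin on the underside, mid-length. Wooden handle 20 wide (y) x 24 mm high from x = -130 to 30; orange rod, 8 mm thick, axis at z = 12, on to x = 130, where it turns square to +y (level) as the hook prong, reaching y = 40 mm.
- pole_grip (a point): Point on the handle near the pole's centre of mass, good for gripping: pole x = -30, y = 0, z = 12 mm. Axes as pole.
- pole_hook (a point): Middle of the hook prong: pole x = 130, y = 18, z = 12 mm; this point should sit at the eye's centre when hooked. Axes as pole.
- pole_butt (a point): Butt end of the handle: pole x = -130, y = 0, z = 12 mm. Axes as pole.
- mat: Blue mat, fixed, 360 (its x) x 160 (its y) x 4 mm thick, origin at the centre of its underside on the bench. Position and yaw vary.
- wash_bottle: Bystander: clear wash bottle, 65 mm diameter, 200 mm high with blue cap and spout, origin under its centre.
- mount_a: Bystander: black specimen mount, disc of 32 mm diameter, 20 mm high, origin under its centre.
- mount_b: Bystander: red specimen mount, disc of 32 mm diameter, 20 mm high, origin under its centre.
- jar: Bystander: small lidded jar, 48 mm diameter, 60 mm high, origin under its centre.
- card_bin: Bystander: empty red bin, 110 x 200 x 90 mm, origin under its centre.
- scissors: Bystander: steel scissors lying flat, about 180 mm long, 8 mm thick, origin under the middle.

How it is judged (in metres and radians):
On the way, in this order (a step that is already met when the one before it is completed fails the run):
1. the hook prong is through the eye while the flap is still up (distance between pole_hook and flap_eye below 0.022 m and value of joint flap below 0.5 rad), for 0.1 s.
2. the flap is fully down with the hook still in the eye (value of joint flap above 1.48 rad and distance between pole_hook and flap_eye below 0.022 m), for 0.1 s.
At the end, for the whole second after the job is handed in: The flap is within 5 degrees of fully open (joint above 1.48 rad) and still; the pole lies at rest on the mat, hook and butt both within the mat's outline and lower than 40 mm (value of joint flap above 1.48 rad and velocity of joint flap below 0.05 rad/s and x of pole_hook in the frame of mat between -0.18 and 0.18 m and y of pole_hook in the frame of mat between -0.08 and 0.08 m and height (world z) of each of pole_hook, pole_butt below 0.04 m and x of pole_butt in the frame of mat between -0.18 and 0.18 m and y of pole_butt in the frame of mat between -0.08 and 0.08 m and linear speed of pole below 0.02 m/s); the robot touches nothing.
It fails at once if the gripper or arm touches the flap (over 1 N) (contact force between any of the fingers, the arm and flap_panel above 1 N).
It fails at once if the flap is slammed (faster than 2.5 rad/s) (velocity of joint flap above 2.5 rad/s).
It fails at once if the pole is let go in the air (its underside higher than 50 mm) (contact force between the fingers and pole below 0.01 N and height (world z) of pole above 0.05 m).
It fails at once if a bystander is moved by more than 25 mm (distance of any of wash_bottle, mount_a, mount_b, jar, card_bin, scissors from where it was at the start of the episode above 0.025 m).
It also fails if it takes over 59 s, if anything falls off the work surface, if the arm or the gripper's body presses on something with over 40 N, if the wrist force passes 120 N, or if a joint passes its speed limit or range.

## Working session

There is one attempt and no reset: what is moved stays moved. The work goes in short steps, Python scripts to look and compute and a shell command to move; the robot and the scene stay as the last step left them, time stands still between calls to the robot, and variables do not carry over. Pictures are saved under pics/ and viewed, on a budget of 10 in all, crops included, one or two more only if the job needs it, and the job is handed in when it is done.

```bash
mkdir -p pics; ls; python3 - <<'E'
from rig import env,capture,camera_model
import cv2,numpy as np
print(env.sense(), env.tips_ahead)
for n in("scene","top"):
    im=capture(n); cv2.imwrite(f"pics/{n}0.png",im[:,:,::-1])
    m=camera_model(n); print(n,m)
E
```

```text
pics
{'t': 0.0, 'joint_positions': array([-7.40323310e+01,  1.26757834e+01,  8.75271720e+01, -4.40824491e-04,
        7.99101747e+01, -7.22444571e+00]), 'dq': array([ 0.02435359, -0.05053789,  0.05545938, -0.02550229,  0.11087477,
       -0.04664858]), 'joint_torque': array([-1.01020811e-05, -4.96899891e+01, -3.89391732e+01, -4.16810190e-04,
        1.08999273e-02,  1.44892465e-05]), 'ee_pos': array([ 245.97543603, -573.93777534,  252.18034831]), 'eef_rot': array([-1.79887713e+02, -1.37964348e-02,  2.31921788e+01]), 'wrist_force': array([ 1.14791686, -0.29721747, -0.25186555]), 'torque': array([-0.01939695,  0.00790547,  0.03713366]), 'opening': 85.27995093904966} 22.0
scene {'vertical_fov': 45.48020140637625, 'cx': 277.9782538734421, 'cy': 209.66303057328847, 'world_to_cam': array([[-4.86622200e-01,  8.73556401e-01, -9.90193651e-03,
         3.23934344e+02],
       [ 7.19426421e-01,  3.94281159e-01, -5.71811151e-01,
        -3.35328714e+02],
       [-4.95605144e-01, -2.85379715e-01, -8.20325520e-01,
         1.65871806e+03],
       [ 0.00000000e+00,  0.00000000e+00,  0.00000000e+00,
         1.00000000e+00]])}
top {'vertical_fov': 57.50688563801179, 'cx': 281.17864751906416, 'cy': 206.73736733526326, 'world_to_cam': array([[-3.10018564e-04, -9.99936348e-01,  1.12785013e-02,
        -1.93288760e+01],
       [-9.86302212e-01, -1.55461415e-03, -1.64940992e-01,
         6.34489109e+02],
       [ 1.64948026e-01, -1.11751456e-02, -9.86238949e-01,
         1.19980756e+03],
       [ 0.00000000e+00,  0.00000000e+00,  0.00000000e+00,
         1.00000000e+00]])}
```

View pics/scene0.png

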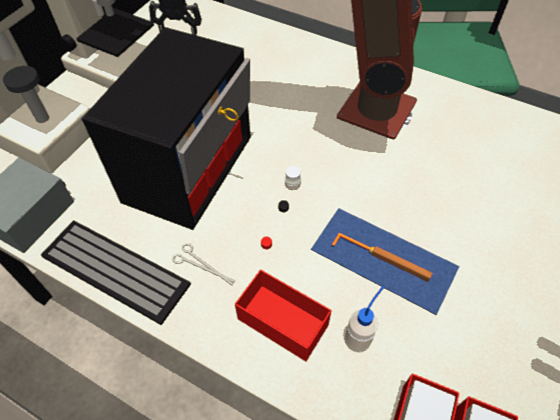

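View pics/top0.png

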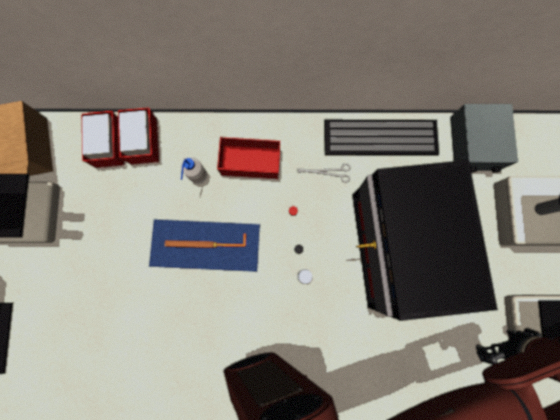

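The scene shows the hutch at −y with its yellow eye at scene (230,113) and top (367,245). The pole lies on the mat at top (165–245, 243) with its prong pointing to +x. The gripper is behind the hutch at top (500,345).

```bash
cat > h.py <<'E'
import cv2,numpy as np
from rig import env,capture,camera_model
def ray(m,u,v):
    f=210/np.tan(np.radians(m["vertical_fov"]/2)); T=m["world_to_cam"]
    d=T[:3,:3].T@np.array([(u-m["cx"])/f,(v-m["cy"])/f,1.]); return -T[:3,:3].T@T[:3,3], d/np.linalg.norm(d)
def plane(m,u,v,z):
    c,d=ray(m,u,v); return c+d*(z-c[2])/d[2]
def tri(rs):
    A=np.zeros((3,3));b=np.zeros(3)
    for c,d in rs:
        P=np.eye(3)-np.outer(d,d);A+=P;b+=P@c
    x=np.linalg.solve(A,b); return x,[np.linalg.norm((np.eye(3)-np.outer(d,d))@(x-c)) for c,d in rs]
def hsv(im,lo,hi): return cv2.inRange(cv2.cvtColor(im,cv2.COLOR_RGB2HSV),np.array(lo),np.array(hi))
def big(mask):
    c,_=cv2.findContours(mask,cv2.RETR_EXTERNAL,cv2.CHAIN_APPROX_NONE); return max(c,key=cv2.contourArea)
E
python3 - <<'E'
from h import *
np.set_printoptions(precision=1,suppress=True)
rd=lambda n:cv2.imread(f"pics/{n}0.png")[:,:,::-1].copy()
S,T=rd("scene"),rd("top");ms,mt=camera_model("scene"),camera_model("top")
# mat
for n,im,m in(("top",T,mt),("scene",S,ms)):
    mk=hsv(im,(100,100,50),(125,255,255)); mk=cv2.morphologyEx(mk,cv2.MORPH_CLOSE,np.ones((9,9)))
    c=big(mk); P=np.array([plane(m,u,v,4)[:2] for u,v in c[:,0]],np.float32)
    print(n,"mat",cv2.minAreaRect(P))
    mk=hsv(im,(5,140,60),(16,255,255)); 
    mk[:, :150]=0 if n=="top" else mk[:,:150]
    reg=cv2.fillPoly(np.zeros_like(mk),[cv2.convexHull(c)],255); mk&=reg
    v,u=np.nonzero(mk); P=np.array([plane(m,a,b,16)[:2] for a,b in zip(u,v)])
    print("pole px",len(u),cv2.minAreaRect(P.astype(np.float32)), P[np.argmin(P[:,1])],P[np.argmax(P[:,1])],P[np.argmax(P[:,0])])
r=[]
for n,im,m,box in(("top",T,mt,(355,235,395,255)),("scene",S,ms,(205,95,250,130))):
    mk=hsv(im,(18,120,90),(34,255,255)); x0,y0,x1,y1=box; w=mk[y0:y1,x0:x1]; v,u=np.nonzero(w)
    print(n,"yellow",len(u),u.min()+x0,u.max()+x0,v.min()+y0,v.max()+y0,u.mean()+x0,v.mean()+y0)
    r.append(ray(m,u.mean()+x0,v.mean()+y0))
print(tri(r))
# roof of hutch in top view: corners
for u,v in((376,171),(472,164),(494,308),(387,318)): print("roof",plane(mt,u,v,340))
for u,v in((85,120),(203,150),(243,47),(150,33)): print("roofS",plane(ms,u,v,340))
for n,p in dict(jar=(305,277,50),ma=(299,249,20),mb=(293,211,20),bottle=(190,165,180)).items(): print(n,plane(mt,*p))
a=np.hstack([cv2.resize(T[150:330,340:510],None,fx=3,fy=3,interpolation=2)[:,:,::-1][:540]])
cv2.imwrite("pics/ct.png",a[:,:510])
E
```

```text
top mat ((513.1222534179688, 236.68582153320312), (351.3349914550781, 151.87274169921875), 87.28314971923828)
pole px 314 ((518.7902221679688, 230.16836547851562), (36.397071838378906, 262.0361022949219), 5.1938652992248535) [535.2 100.9] [525.1 361.9] [548.5 104.4]
scene mat ((575.260498046875, 234.96591186523438), (355.02471923828125, 275.77239990234375), 87.25196838378906)
pole px 686 ((520.5065307617188, 232.20046997070312), (43.275352478027344, 264.3449401855469), 4.604549884796143) [537.  101.3] [509.5 363.9] [552.4 105.7]
top yellow 66 358 376 242 247 367.8787878787879 244.92424242424244
scene yellow 132 218 238 106 120 227.75 112.81818181818181
(array([ 492.9, -239.2,  290.6]), [np.float64(3.1029626291952748), np.float64(3.102962629195082)])
roof [ 679.6 -258.4  340. ]
roof [ 698.8 -507.1  340. ]
roof [ 338.8 -530.7  340. ]
roof [ 315.8 -269.9  340. ]
roofS [ 711.9 -484.2  340. ]
roofS [ 657.4 -190.7  340. ]
roofS [ 308.5 -300.   340. ]
roofS [ 376.9 -551.9  340. ]
jar [408.2 -94.8  50. ]
ma [498.7 -78.1  20. ]
mb [625.6 -59.   20. ]
bottle [739.  254.4 180. ]
```

View pics/ct.png

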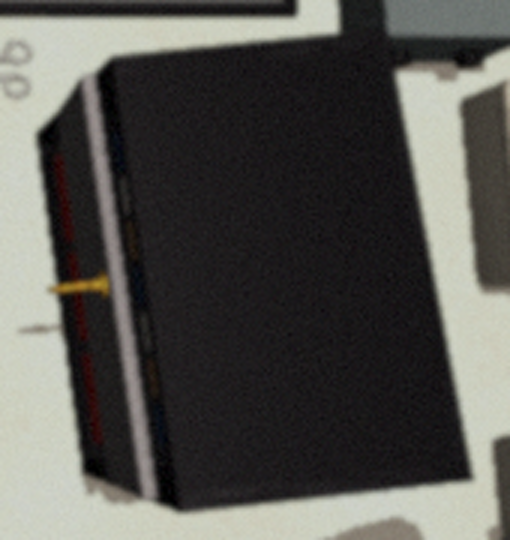

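The crop shows the flap top edge running from crop (88,78) to (150,498), the roof corners, and the eye edge-on with its tip at (50,290). Next I compute the yaw and find the ring centre in the scene view.

```bash
python3 - <<'E'
from h import *
np.set_printoptions(precision=1,suppress=True)
rd=lambda n:cv2.imread(f"pics/{n}0.png")[:,:,::-1].copy()
S,T=rd("scene"),rd("top");ms,mt=camera_model("scene"),camera_model("top")
f=lambda c:(340+c[0]/3,150+c[1]/3)
for nm,a,b,z in(("flapedge",(88,78),(150,498),320),("far",(390,37),(470,478),340),("near",(115,58),(185,508),340)):
    A,B=plane(mt,*f(a),z),plane(mt,*f(b),z);d=A-B; print(nm,A,B,np.linalg.norm(d),"yaw of hutch y axis",np.degrees(np.arctan2(d[1],d[0])))
mk=hsv(S,(18,120,90),(34,255,255))[95:130,205:250]
c,h=cv2.findContours(mk,cv2.RETR_CCOMP,cv2.CHAIN_APPROX_NONE)
for k,cc in enumerate(c): print(cv2.boundingRect(cc),cv2.contourArea(cc),cc[:,0].mean(0)+[205,95],h[0][k])
# pole axis in top, handle only via fitLine
for n,im,m in(("top",T,mt),("scene",S,ms)):
    mk=hsv(im,(5,140,60),(16,255,255)); v,u=np.nonzero(mk)
    P=np.array([plane(m,a,b,20)[:2] for a,b in zip(u,v)]); s=(P[:,1]>195)&(P[:,1]<370)&(abs(P[:,0]-515)<30)
    vx=cv2.fitLine(P[s].astype(np.float32),cv2.DIST_HUBER,0,.01,.01).ravel(); print(n,vx,P[s].mean(0),np.degrees(np.arctan2(vx[1],vx[0])))
cv2.imwrite("pics/cs.png",cv2.resize(S[60:230,80:260],None,fx=4,fy=4,interpolation=2)[:600,:,::-1])
E
```

```text
flapedge [ 671.4 -245.7  320. ] [ 318.2 -283.1  320. ] 355.19081265797024 yaw of hutch y axis 6.031218881468914
far [ 703.2 -502.2  340. ] [ 335.7 -536.9  340. ] 369.2109393074419 yaw of hutch y axis 5.389074551613411
near [ 684.  -264.6  340. ] [ 312.7 -305.1  340. ] 373.53247540964946 yaw of hutch y axis 6.226142254629719
(13, 11, 21, 15) 156.0 [227.1 112.7] [-1 -1  1 -1]
(20, 15, 12, 10) 63.0 [230.5 114.1] [-1 -1 -1  0]
top [  0.    1.  516.1 284.2] [515.9 284. ] 88.40797
scene [  0.    1.  519.  285.6] [519.  285.8] 88.530754
```

View pics/cs.png

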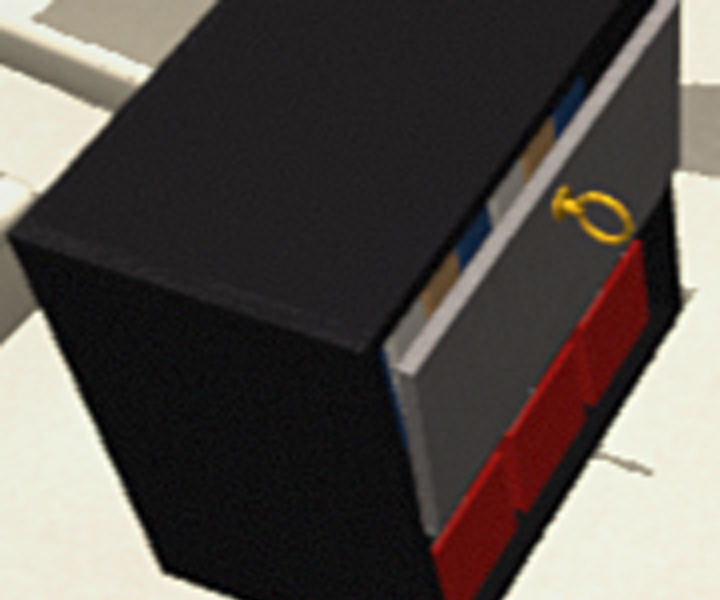

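```bash
python3 -m pendant '{"fingers":[-1,-1,-1,-1,-1,-1,-1],"slide":[[0,0,-0.03],[0,0,-0.03],[0,0,-0.03],[0,0,-0.03],[0,0,-0.03],[0,0,-0.03],[0,0,-0.03]],"yaw":[-9.33,-9.33,-9.33,-9.33,-9.33,-9.33,-9.33]}' 100
python3 -m pendant '{"fingers":[-1,-1,-1,-1,-1,-1,-1,-1,-1],"slide":[[0.049,0.0147,0],[0.049,0.0147,0],[0.049,0.0147,0],[0.049,0.0147,0],[0.049,0.0147,0],[0.049,0.0147,0],[0.049,0.0147,0],[0.049,0.0147,0],[0.049,0.0147,0]],"yaw":[0,0,0,0,0,0,0,0,0]}'
python3 -m pendant '{"fingers":[-1,-1,-1,-1,-1,-1,-1,-1,-1,-1],"slide":[[0.049,0.0147,0],[0.049,0.0147,0],[0.049,0.0147,0],[0.049,0.0147,0.02],[0.049,0.0147,0.04],[0.049,0.0147,0.04],[0.049,0.0147,0.04],[0.044,0.0147,0.04],[0,0,0.04],[0,0,0.04]],"yaw":[0,0,0,0,0,0,0,0,0,0]}'
```

```text
t: 0.98
ee_pos: [246.1, -574.3, 463.6]
eef_rot: [-180.0, -0.1, 88.8]
wrist_force: [0.0, 1.1, -0.6]
opening: 85.2
t: 2.1
ee_pos: [390.0, -135.4, 463.0]
eef_rot: [-180.0, -0.0, 88.5]
wrist_force: [0.4, -0.2, 0.5]
opening: 85.2
t: 3.35
ee_pos: [515.2, 241.9, 205.7]
eef_rot: [-179.9, 0.0, 88.6]
wrist_force: [0.4, -0.5, 0.6]
opening: 85.3
```

```bash
python3 - <<'E'
from h import *
np.set_printoptions(precision=1,suppress=True)
capture("wrist")
s=env.sense();m=camera_model("wrist");im=capture("wrist");print(s["ee_pos"],s["eef_rot"])
cv2.imwrite("pics/w1.png",im[:,:,::-1])
mk=hsv(im,(5,140,60),(16,255,255)); v,u=np.nonzero(mk)
P=np.array([plane(m,a,b,24)[:2] for a,b in zip(u,v)]); print(P.min(0),P.max(0))
for y in range(90,380,20):
    s=abs(P[:,1]-y)<4
    if s.any(): print(y,P[s,0].min(),P[s,0].max())
E
```

```text
[512.  240.6 199.4] [-179.4    0.2   88.6]
[505.5 103.9] [549.4 361.8]
110 508.7694989916181 549.4131342900395
130 509.1981229192094 515.7997890992563
150 509.6410394149501 516.1550707830414
170 510.0962523587824 516.4984580474116
190 510.56182205249263 516.8497323170575
210 505.9546116364601 523.2305205129708
230 505.53876514494596 523.4687473440385
250 506.08432999346684 523.7224127486627
270 506.6383243719541 524.9045657030448
290 507.2249905611954 525.1326314034942
310 506.9460595072701 525.3520225141276
330 507.4785849316114 526.4767497646127
350 508.04035395864054 526.6797694398864
```

View pics/w1.png

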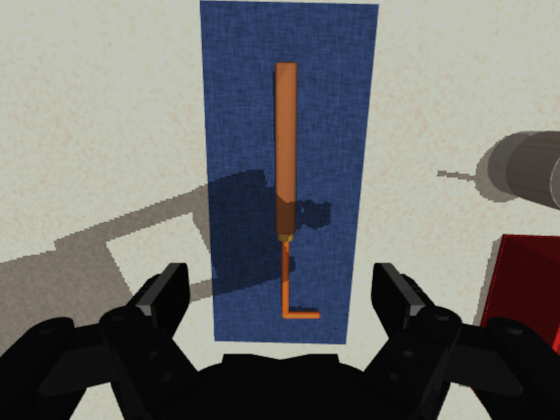

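The wrist view shows the pole straight down the mat, with the handle at px (286,65–235) and the hook at (318,315). The gripper is centred and nothing is in the way.

```bash
python3 -m pendant '{"fingers":[-1,-1,-1,-1,-1,-1],"slide":[[0,0,0.04],[0,0,0.04],[0,0,0.04],[0,0,0],[0,0,0],[0,0,0]],"yaw":[0,0,0,0,0,0]}'
python3 -c "
from rig import env
print(env.sense())"
```

```text
t: 4.2
ee_pos: [517.7, 241.8, 90.7]
eef_rot: [179.8, -0.1, 88.5]
wrist_force: [0.1, 0.3, 0.4]
opening: 85.5
{'t': 4.2, 'joint_positions': array([1.71285351e+01, 1.50993712e+01, 1.03213921e+02, 5.32726695e-04,
       6.14311169e+01, 1.86283089e+01]), 'dq': array([ 0.02764134,  0.03910661,  0.44005616,  0.0312596 , -0.26667293,
        0.01412206]), 'joint_torque': array([-1.72352884e-02, -4.58341527e+01, -3.32407701e+01, -8.10847469e-04,
        1.74433115e-02, -9.66967690e-06]), 'ee_pos': array([517.68396807, 241.79330559,  90.6915886 ]), 'eef_rot': array([ 1.79757949e+02, -8.20870700e-02,  8.85001458e+01]), 'wrist_force': array([0.10921414, 0.26967787, 0.35050544]), 'torque': array([-0.01886683, -0.04862756,  0.00931188]), 'opening': 85.48359432056387}
```

```bash
python3 -m pendant '{"fingers":[-1,-1,-1,0.9,0.9,0.9,0.9,0.9,0.9],"slide":[[0.003,-0.0027,0.03],[0,0,0.03],[0,0,0.001],[0,0,0],[0,0,0],[0,0,0],[0,0,0],[0,0,0],[0,0,0]],"yaw":[0,0,0,0,0,0,0,0,0]}' 100
python3 - <<'E'
from h import *
np.set_printoptions(precision=1,suppress=True)
ms,mt=camera_model("scene"),camera_model("top")
for u in (363,364,365):
  print(tri([ray(mt,u,245.2),ray(ms,230.7,114.1)]))
s=env.sense();print(s["ee_pos"],s["eef_rot"],s["wrist_force"],s["opening"])
E
```

```text
t: 5.32
ee_pos: [514.2, 244.6, 28.1]
eef_rot: [179.9, -0.0, 88.5]
wrist_force: [-0.1, -0.9, 5.8]
opening: 17.7
(array([ 493. , -228.3,  290.8]), [np.float64(1.157284249584902), np.float64(1.157284249584997)])
(array([ 492.6, -230. ,  290. ]), [np.float64(2.319009433984446), np.float64(2.319009433984431)])
(array([ 492.1, -231.7,  289.2]), [np.float64(3.4820268416876), np.float64(3.4820268416875133)])
[514.2 244.6  28.1] [179.9  -0.   88.5] [-0.1 -0.9  5.8] 17.728691865519092
```

```bash
python3 -m pendant '{"fingers":[0.9,0.9,0.9,0.9,0.9,0.9,0.9,0.9,0.9,0.9],"slide":[[0,0,-0.01],[0,0,-0.03],[0,0,-0.035],[0,0,-0.04],[0,0,-0.04],[0,0,-0.04],[0,0,-0.04],[0,0,-0.03],[0,0,-0.01],[0,0,0]],"yaw":[0,0,-2.5,-2.5,-2.5,0,0,0,0,0]}'
python3 -m pendant '{"fingers":[0.9,0.9,0.9,0.9,0.9,0.9,0.9,0.9,0.9,0.9],"slide":[[-0.029,-0.0155,0],[-0.029,-0.0155,0],[-0.029,-0.0155,0],[-0.029,-0.0155,0],[-0.029,-0.0155,0],[-0.029,-0.0155,0],[-0.029,-0.0155,0],[-0.029,-0.0155,0],[0,0,0],[0,0,0]],"yaw":[0,0,0,0,0,0,0,0,0,0]}'
python3 - <<'E'
from h import *
s=env.sense();print(s["ee_pos"],s["eef_rot"],s["opening"],s["joint_positions"].round(1))
for n in("wrist","scene","top"): cv2.imwrite(f"pics/{n}2.png",capture(n)[:,:,::-1])
w=cv2.imread("pics/wrist2.png"); sc=cv2.resize(cv2.imread("pics/scene2.png")[60:200,180:340],None,fx=3,fy=3)
cv2.imwrite("pics/m2.png",np.hstack([cv2.resize(w,(400,300)),cv2.resize(sc,(343,300))]))
E
```

```text
t: 6.58
ee_pos: [513.1, 244.3, 301.8]
eef_rot: [180.0, -0.0, 96.0]
wrist_force: [0.9, -0.5, -1.9]
opening: 17.9
t: 7.82
ee_pos: [413.8, 1.0, 300.6]
eef_rot: [-179.9, -0.1, 96.0]
wrist_force: [-0.3, 0.7, -0.1]
opening: 17.8
[413.78084722   0.99678892 300.6479384 ] [-1.79905673e+02 -6.15072758e-02  9.59737562e+01] 17.794943294648988 [-10.8 -19.4 113.    0.   86.5 -16.8]
```

View pics/m2.png

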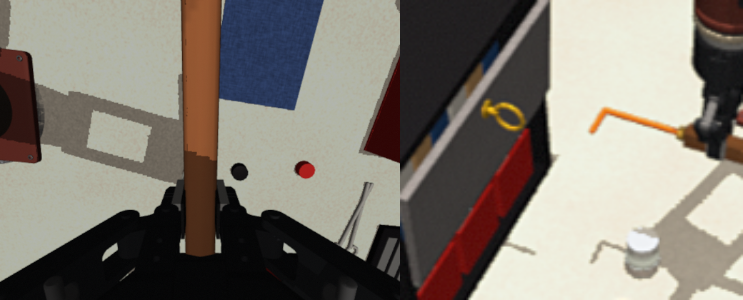

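The pole is held and the hook is free in front of the eye. The wrist camera looks backwards and sees only the handle. I triangulate the hook from scene and top.

```bash
cat > hk.py <<'E'
from h import *
import sys
np.set_printoptions(precision=1,suppress=True)
k=sys.argv[1]
s=env.sense();p=s["ee_pos"];y=np.radians(s["eef_rot"][2]);tx=np.array([np.cos(y),np.sin(y),0]);ty=np.array([np.sin(y),-np.cos(y),0])
off=(-143.5,18,12)
pred=p+tx*off[0]+ty*off[1]-np.array([0,0,off[2]])
print("pred hook",pred)
C={"tip":pred+22*ty,"corner":pred-18*ty,"hook":pred}
for n in("top","scene"):
    m=camera_model(n);T=m["world_to_cam"];f=210/np.tan(np.radians(m["vertical_fov"]/2))
    im=cv2.imread(f"pics/{n}{k}.png")
    for a,P in C.items():
        q=T[:3,:3]@P+T[:3,3]; C[a,n]=(f*q[0]/q[2]+m["cx"],f*q[1]/q[2]+m["cy"]); print(n,a,np.array(C[a,n])) if len(a) else 0
    mk=hsv(im[:,:,::-1].copy(),(5,140,60),(17,255,255))
    u0,v0=[int(t) for t in C["hook",n]]
    w=mk[v0-18:v0+18,u0-18:u0+18]
    print(n,u0-18,v0-18);print("\n".join("".join("#" if t else "." for t in r) for r in w))
    C={a:P for a,P in C.items()}
    C={a:P for a,P in C.items() if isinstance(a,str)}
E
python3 hk.py 2
```

```text
pred hook [ 447.2 -139.4  289.3]
top tip [327.7 254.6]Traceback (most recent call last):
  File "hk.py", line 13, in <module>
    for a,P in C.items():
               ~~~~~~~^^
RuntimeError: dictionary changed size during iteration
```

```bash
sed -i 's/for a,P in C.items():$/for a,P in list(C.items()):/; s/^    C={a:P for a,P in C.items()}$//' hk.py; python3 hk.py 2
```

```text
pred hook [ 447.2 -139.4  289.3]
top tip [327.7 254.6]
top corner [329.7 270.2]
top hook [328.8 263.1]
top 310 245
....................................
....................................
....................................
....................................
....................................
....................................
....................................
....................................
....................................
....................................
....................................
....................................
.................#..................
.................#..................
.................#..................
.................#..................
.................##.................
.................##.................
..................#.................
..................#.................
..................#.................
..................#.................
..................#.................
..................#.................
.................##.................
.............#######................
##..###############....
[... 1065 characters left out ...]
..................###......#######
....................###..........###
...................###..............
...................##...............
..................###...............
.................###................
.................###................
.................##.................
....................................
....................................
....................................
....................................
....................................
....................................
....................................
....................................
....................................
....................................
....................................
```

```bash
python3 - <<'E'
from h import *
ms,mt=camera_model("scene"),camera_model("top")
for t,s in(((328.1,264.1),(272.4,115.8)),((327.5,256.5),(269.5,121.3)),((328.2,270.6),(274.7,110.8))):
  print(tri([ray(mt,*t),ray(ms,*s)]))
E
```

```text
(array([ 444.44012323, -137.01489789,  285.81379586]), [np.float64(1.0325564248660986), np.float64(1.032556424866083)])
(array([ 463.72280206, -135.24371227,  284.81570086]), [np.float64(1.8305494012794186), np.float64(1.8305494012794647)])
(array([ 428.35699498, -137.8813489 ,  288.4003536 ]), [np.float64(0.36075836306933273), np.float64(0.36075836306920195)])
```

```bash
python3 -m pendant '{"fingers":[0.9,0.9,0.9,0.9,0.9,0.9,0.9],"slide":[[-0.024,-0.0042,-0.001],[-0.024,-0.0042,-0.001],[-0.024,-0.0042,-0.001],[-0.024,-0.0042,-0.001],[0,0,0],[0,0,0],[0,0,0]],"yaw":[0,0,0,0,0,0,0]}'
python3 - <<'E'
from h import *
for n in("scene","top"): cv2.imwrite(f"pics/{n}3.png",capture(n)[:,:,::-1])
z=lambda n,u,v:cv2.resize(cv2.imread(f"pics/{n}3.png")[v:v+50,u:u+50],(400,400),interpolation=cv2.INTER_NEAREST)
cv2.imwrite("pics/m3.png",np.hstack([z("scene",210,85),z("top",345,225)]))
E
```

```text
t: 8.85
ee_pos: [407.6, -95.7, 305.7]
eef_rot: [-180.0, -0.0, 96.1]
wrist_force: [0.9, -0.5, -1.4]
opening: 18.0
```

View pics/m3.png

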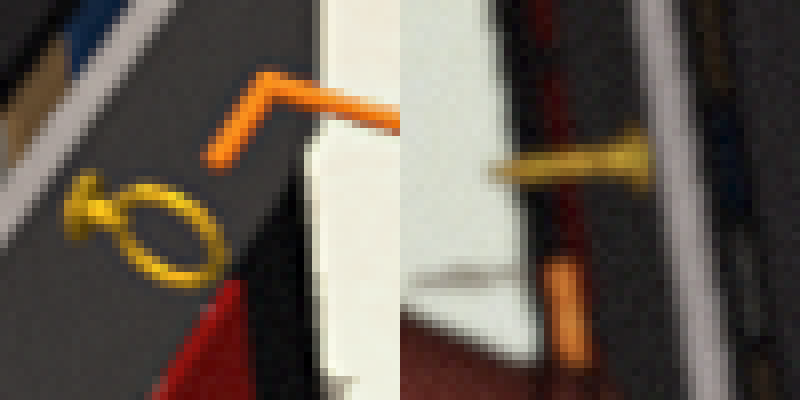

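Both views show the prong's line running through the ring centre. In scene, the tip at crop (216,160) extrapolates to the hole centre (170,236). In top, x≈553 against a ring centre of ≈550. The tip is about 28 mm short of the ring, so I advance 50 mm.

```bash
python3 -m pendant '{"fingers":[0.9,0.9,0.9,0.9,0.9,0.9,0.9,0.9],"slide":[[0,0.01,0],[0,0.01,0],[0,0.01,0],[0,0.01,0],[0,0.01,0],[0,0,0],[0,0,0],[0,0,0]],"yaw":[0,0,0,0,0,0,0,0]}'
python3 - <<'E'
from h import *
for n in("scene","top"): cv2.imwrite(f"pics/{n}4.png",capture(n)[:,:,::-1])
z=lambda n,u,v:cv2.resize(cv2.imread(f"pics/{n}4.png")[v:v+50,u:u+50],(400,400),interpolation=cv2.INTER_NEAREST)
cv2.imwrite("pics/m4.png",np.hstack([z("scene",210,85),z("top",345,225)]))
E
```

```text
t: 9.95
ee_pos: [456.9, -91.4, 305.8]
eef_rot: [-180.0, 0.0, 96.0]
wrist_force: [0.4, 0.9, -1.2]
opening: 17.8
```

View pics/m4.png

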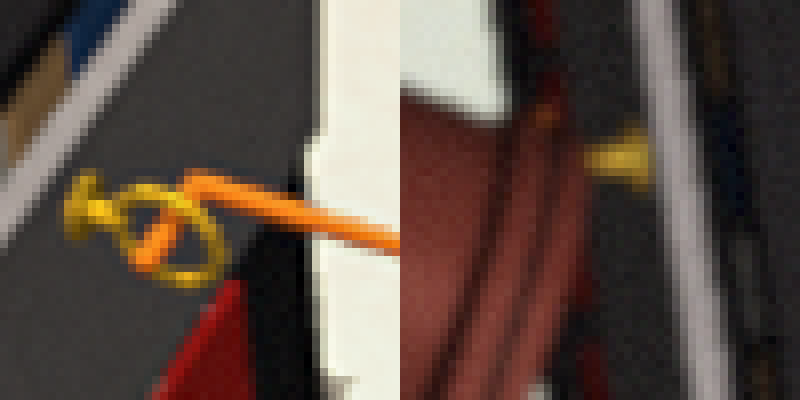

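The prong is through the ring, 4–5 mm short axially. I advance a little more, then begin the swing along the arc.

```bash
python3 -m pendant '{"fingers":[0.9,0.9,0.9,0.9,0.9,0.9,0.9,0.9,0.9,0.9],"slide":[[0,0.004,0],[0,0,0],[0.0062,0,0.0022],[0.0121,0,0.0056],[0.0115,0,0.0065],[0.0108,0,0.0078],[0.01,0,0.0089],[0.009,0,0.0097],[0.008,0,0.0106],[0,0,0]],"yaw":[0,0,0,0,0,0,0,0,0,0]}'
python3 - <<'E'
from h import *
for n in("scene","top"): cv2.imwrite(f"pics/{n}5.png",capture(n)[:,:,::-1])
z=lambda n,u,v:cv2.resize(cv2.imread(f"pics/{n}5.png")[v:v+80,u:u+80],(400,400),interpolation=cv2.INTER_NEAREST)
cv2.imwrite("pics/m5.png",np.hstack([z("scene",200,80),z("top",330,210)]))
print(env.sense()["torque"])
E
```

```text
t: 11.3
ee_pos: [453.3, -22.7, 253.2]
eef_rot: [-179.9, -0.1, 96.1]
wrist_force: [0.9, 0.1, -1.4]
opening: 17.7
[ 0.05818476 -0.02181358 -0.01384494]
```

View pics/m5.png

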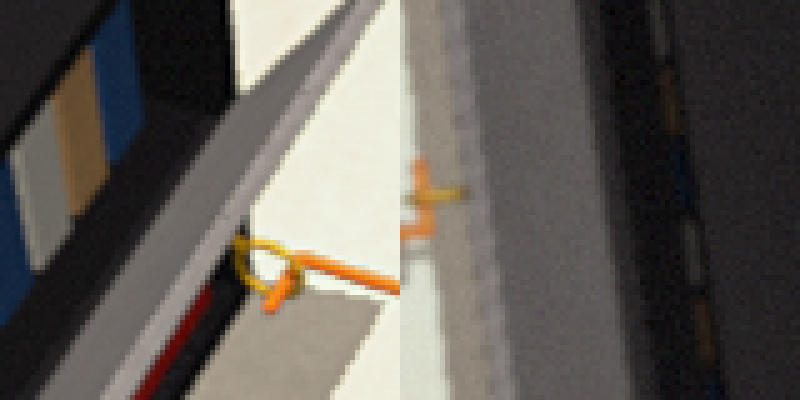

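The flap is at about 0.7 rad, with the prong through the ring and centred axially. I continue to level and then a little past to reach the stop.

```bash
python3 -m pendant '{"fingers":[0.9,0.9,0.9,0.9,0.9,0.9,0.9,0.9,0.9,0.9],"slide":[[0.0069,0,0.0113],[0.0058,0,0.012],[0.0045,0,0.0125],[0.0032,0,0.0129],[0.0019,0,0.0132],[0.0006,0,0.0133],[-0.0007,0,0.0132],[-0.002,0,0.0131],[-0.0022,0,0.0092],[0,0,0]],"yaw":[0,0,0,0,0,0,0,0,0,0]}'
python3 -m pendant '{"fingers":[0.9,0.9,0.9,0.9,0.9],"slide":[[0,0,0.004],[0,0,0.004],[0,0,0.003],[0,0,0],[0,0,0]],"yaw":[0,0,0,0,0]}'
python3 - <<'E'
from h import *
for n in("scene","top"): cv2.imwrite(f"pics/{n}6.png",capture(n)[:,:,::-1])
z=lambda n,u,v:cv2.resize(cv2.imread(f"pics/{n}6.png")[v:v+100,u:u+100],(400,400),interpolation=cv2.INTER_NEAREST)
cv2.imwrite("pics/m6.png",np.hstack([z("scene",180,80),z("scene",190,120)]))
print(env.sense()["torque"],env.sense()["wrist_force"])
E
```

```text
t: 12.65
ee_pos: [451.6, -6.0, 142.8]
eef_rot: [-179.9, -0.0, 96.0]
wrist_force: [-0.2, 0.4, -0.8]
opening: 18.4
t: 13.28
ee_pos: [452.1, -5.8, 132.8]
eef_rot: [-180.0, -0.0, 96.0]
wrist_force: [-0.4, -0.4, -0.7]
opening: 17.9
[-0.03806835 -0.01475919  0.01404411] [ 0.2141502  -0.52623944 -0.4775071 ]
```

View pics/m6.png

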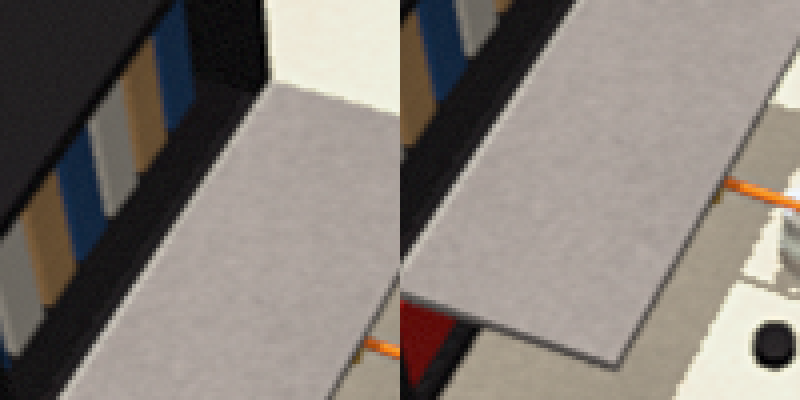

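The flap looks almost level but there is no force from the stop yet. I push down in small steps and read the force.

```bash
for i in 1; do python3 -m pendant '{"fingers":[0.9,0.9,0.9],"slide":[[0,0,0.003],[0,0,0],[0,0,0]],"yaw":[0,0,0]}'; python3 -c "
from rig import env;s=env.sense();print(s['torque'],s['wrist_force'])"; done
python3 -m pendant '{"fingers":[0.9,0.9,0.9],"slide":[[0,0,0.003],[0,0,0],[0,0,0]],"yaw":[0,0,0]}'; python3 - <<'E'
from h import *
s=env.sense();print(s['torque'],s['wrist_force'])
m=camera_model("scene");T=m["world_to_cam"];f=210/np.tan(np.radians(m["vertical_fov"]/2))
cv2.imwrite("pics/scene7.png",capture("scene")[:,:,::-1])
# flap front corners & eye predicted
hx=np.array([np.cos(np.radians(-84)),np.sin(np.radians(-84)),0]);hy=np.array([-hx[1],hx[0],0]);up=np.array([0,0,1.])
hinge=np.array([493,-228.3,165])+42.4*hx
for th in(1.3,1.4,1.48,1.571):
    c,s_=np.cos(th),np.sin(th); zp=-s_*hx+c*up; xp=c*hx+s_*up
    for y in(180,-180):
        P=hinge+hy*y+157*zp-6*xp*-1; q=T[:3,:3]@P+T[:3,3]; print(th,y,f*q[0]/q[2]+m["cx"],f*q[1]/q[2]+m["cy"])
E
```

```text
t: 13.75
ee_pos: [452.4, -5.9, 130.0]
eef_rot: [180.0, 0.0, 96.0]
wrist_force: [1.0, -1.1, -0.0]
opening: 18.2
[-0.30130431 -0.11023475  0.06407372] [ 0.95412026 -1.13224097 -0.01054274]
t: 14.12
ee_pos: [452.7, -5.9, 127.5]
eef_rot: [179.9, 0.0, 96.0]
wrist_force: [-1.4, 1.2, 5.5]
opening: 17.7
[-6.60037680e-01  4.03570582e-05 -1.12263147e-01] [-1.43812549  1.23899521  5.51086006]
1.3 180 240.1543832674203 200.3132432060112
1.3 -180 296.8715596165729 102.27109028430829
1.4 180 242.12874093529916 204.56845366509157
1.4 -180 298.1062743196444 106.76352916589676
1.48 180 243.27351220329749 207.8269452313288
1.48 -180 298.7087036618314 110.26043426274659
1.571 180 244.10705342423077 211.34794269977445
1.571 -180 298.98124329511774 114.10157419308779
```

The stop is reached: 5.5 N up, against about 2 N of hinge friction, and the front corner matches the 1.571 rad prediction (244,211). Next I centre the prong, withdraw along −y of the tool, back off and go over the mat.

```bash
python3 -m pendant '{"fingers":[0.9,0.9,0.9,0.9,0.9,0.9,0.9,0.9,0.9,0.9],"slide":[[0,0,-0.005],[0,0,-0.005],[0,0,-0.003],[0,0,0],[0,-0.012,0],[0,-0.012,0],[0,-0.012,0],[0,-0.012,0],[0,-0.012,0],[0,0,0]],"yaw":[0,0,0,0,0,0,0,0,0,0]}'
python3 - <<'E'
from h import *
for n in("scene","top"): cv2.imwrite(f"pics/{n}8.png",capture(n)[:,:,::-1])
z=lambda n,u,v:cv2.resize(cv2.imread(f"pics/{n}8.png")[v:v+100,u:u+100],(400,400),interpolation=cv2.INTER_NEAREST)
cv2.imwrite("pics/m8.png",np.hstack([z("scene",210,110),z("top",290,200)]))
E
```

```text
t: 15.42
ee_pos: [391.8, -12.2, 139.8]
eef_rot: [180.0, 0.0, 96.0]
wrist_force: [-0.6, 0.4, -0.2]
opening: 18.2
```

View pics/m8.png

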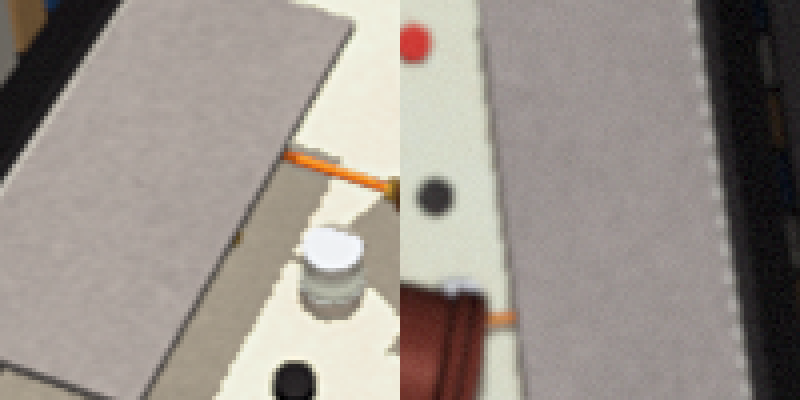

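The hook is out of the eye: the rod is at crop (285,155), the ring at (237,240), and the flap is level. I move back to the mat.

```bash
python3 -m pendant '{"fingers":[0.9,0.9,0.9,0.9,0.9,0.9,0.9,0.9,0.9,0.9],"slide":[[0.025,0,0],[0.025,0,0],[0.025,0,0],[0.025,0,0],[0.024,0.0245,0],[0.024,0.0245,0],[0.024,0.0245,0],[0.024,0.0245,0],[0.024,0.0245,0],[0.023,0.0245,0]],"yaw":[0,0,0,0,0,0,0,0,0,0]}'
python3 -m pendant '{"fingers":[0.9,0.9,0.9,0.9,0.9,0.9],"slide":[[0,0,0.03],[0,0,0.03],[0,0,0.015],[0,0,0],[0,0,0],[0,0,0]],"yaw":[2.5,2.5,2.5,0,0,0]}'
python3 - <<'E'
from h import *
s=env.sense();print(s["ee_pos"],s["eef_rot"])
ims={n:capture(n)[:,:,::-1].copy() for n in("scene","top")}
for n in ims: cv2.imwrite(f"pics/{n}9.png",ims[n])
cv2.imwrite("pics/m9.png",np.hstack([cv2.resize(ims["scene"][200:320,300:460],(480,360)),cv2.resize(ims["top"][200:290,140:270],(320,222))[:,:].repeat(1,0) if 0 else np.zeros((360,1,3),np.uint8)]))
E
```

```text
t: 16.77
ee_pos: [514.3, 246.2, 139.4]
eef_rot: [-180.0, 0.0, 96.0]
wrist_force: [-0.1, -0.6, -1.1]
opening: 18.2
t: 17.52
ee_pos: [514.2, 245.2, 66.0]
eef_rot: [179.9, -0.0, 88.5]
wrist_force: [-1.1, 0.4, -1.7]
opening: 17.8
[514.23542357 245.24365261  66.00594557] [ 1.79885409e+02 -4.10230923e-02  8.85305200e+01]
```

View pics/m9.png

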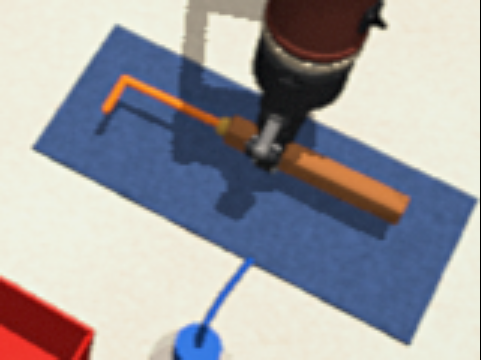

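The pole is over the mat and nearly level. I lower it in stages.

```bash
python3 -m pendant '{"fingers":[0.9,0.9,0.9,0.9,0.9,0.9],"slide":[[0,0,0.012],[0,0,0.012],[0,0,0.008],[0,0,0.003],[0,0,0],[0,0,0]],"yaw":[0,0,0,0,0,0]}'
python3 -m pendant '{"fingers":[0.9,0.9,0.9],"slide":[[0,0,0.0025],[0,0,0],[0,0,0]],"yaw":[0,0,0]}'
```

```text
t: 18.38
ee_pos: [513.7, 245.1, 30.2]
eef_rot: [180.0, -0.0, 88.5]
wrist_force: [-0.3, 1.0, -0.4]
opening: 17.8
t: 18.75
ee_pos: [514.0, 245.1, 28.1]
eef_rot: [179.9, -0.0, 88.5]
wrist_force: [-0.8, -0.8, 4.6]
opening: 18.0
```

The pole touches down with 4.6 N. I release it slowly and retreat.

```bash
python3 -m pendant '{"fingers":[0.6,0.3,0,-0.4,-0.8,-1,-1,-1],"slide":[[0,0,0],[0,0,0],[0,0,0],[0,0,0],[0,0,0],[0,0,0],[0,0,0],[0,0,0]],"yaw":[0,0,0,0,0,0,0,0]}'
python3 -m pendant '{"fingers":[-1,-1,-1,-1,-1,-1,-1,-1],"slide":[[0,0,-0.01],[0,0,-0.03],[0,0,-0.04],[0,0,-0.04],[0,0,-0.04],[0,0,-0.04],[0,0,0],[0,0,0]],"yaw":[0,0,0,0,0,0,0,0]}'
python3 - <<'E'
from h import *
np.set_printoptions(precision=1,suppress=True)
m=camera_model("wrist");im=capture("wrist")
mk=hsv(im,(5,140,60),(16,255,255)); v,u=np.nonzero(mk)
P=np.array([plane(m,a,b,20)[:2] for a,b in zip(u,v)]);P=P[abs(P[:,0]-520)<60]; print("pole",P.min(0),P.max(0))
b=hsv(im,(100,100,40),(125,255,255)); c=big(cv2.morphologyEx(b,cv2.MORPH_CLOSE,np.ones((15,15))))
Q=np.array([plane(m,a,b,4)[:2] for a,b in c[:,0]]); print("mat",Q.min(0),Q.max(0))
s=capture("scene");t=capture("top")
cv2.imwrite("pics/m10.png",cv2.resize(np.hstack([s,t]),(800,300))[:,:,::-1])
E
```

```text
t: 19.75
ee_pos: [513.3, 244.9, 27.3]
eef_rot: [-180.0, 0.0, 88.5]
wrist_force: [0.2, 0.6, 0.1]
opening: 85.5
t: 20.75
ee_pos: [513.1, 244.9, 227.4]
eef_rot: [180.0, -0.0, 88.5]
wrist_force: [0.4, -1.1, -0.7]
opening: 85.7
pole [503.8 101.9] [547.6 363. ]
mat [426.3  55.1] [600.4 416.6]
```

View pics/m10.png

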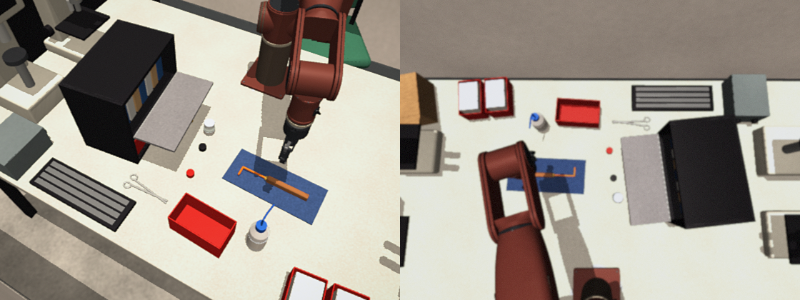

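The flap is level, the pole lies flat inside the mat, and the bystanders are where they were. I hand in.

```bash
python3 -c "
from rig import env
env.sign_off()"
```

```text
the job is handed in; nothing more can be done
```

I opened the flap with the hook pole, unhooked it, laid the pole back on the mat and handed the job in at about 21 s. `env.sign_off()` reported no verdict.

- **Hooking:** The scene view showed the prong through the yellow eye, then 4–5 mm short along its length. I advanced it 4 mm more before starting the swing.
- **Opening:** I swung the flap along its arc at about 0.8 rad/s commanded. At the end I pushed into the stop until the wrist read 5.5 N. The flap's front corner in the picture matched the fully open prediction, about (244, 212) seen against (244, 211).
- **Unhooking:** I centred the prong in the eye and slid it out sideways. A picture showed the hook clear and the flap still level.
- **Laying down:** The pole was set down at 4.6 N contact, the fingers opened, and the arm rose 200 mm. The wrist view puts the pole at x 504–548, y 102–363 mm, and the mat at about x 426–600, y 55–417 mm, so all of it is on the mat.
- **Bystanders:** They looked unmoved in the last scene and top pictures. I judged this by eye, without measuring.

Two limits on the checks:
- The prong was hidden under the flap at full open, so "hook still in the eye" there rests on the force reading and the geometry.
- The grip opening read 17.7–18.4 mm on a 20 mm handle. The hold stayed good all the way.

I viewed 12 pictures, two over the budget.

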